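# Fit the display hanger and hang the glaze test tiles

### The arm

A 6-joint arm with a two-finger parallel gripper is mounted at the origin on the work surface. World frame = base frame: x ahead of the robot, y to its left, z up, the work surface at z = 0. Lengths are in m, angles in rad, forces in N, time in s.
With the tool pointing down it reaches from about 0.25 to 0.8 m from the base axis. Payload 8.5 kg.
Tool frame: the origin (TCP) lies at the very end of the fingers, on their centre line; the grasp point (between the pads) lies 19 mm behind it; z points along the fingers, y is the line along which they close (so a half turn about z gives the same grasp; the last joint's range is limited). The gripper opens to 85 mm and grips with 20 to 120 N. Pads are 22 mm wide; open, the fingers measure 114 mm over their backs; the gripper's body (76 mm by 85 mm) begins 54 mm behind the grasp point. The pads swing forward as they close: fully open they stand 13 mm farther back than shut.
Start: joints at [1.273, 0.238, -0.013, 1.319, 0, 1.571], TCP at [0.154, 0.502, 0.231] pointing down, gripper open.
Joint ranges: [-2.66, 2.66], [-1.03, 1.9], [-1.14, 1.46], [-1.82, 2.27], [-1.45, 1.34], [-3.14, 3.14]. Speed limits (rad/s): [2.22, 2.22, 2.79, 3.14, 3.14, 3.14].

### API

Orientations are given as a unit quaternion [x, y, z, w].
In Python, from rig import manip gives the robot as it stands.
- The arm moves only by the shell command python3 -m pendant 'ROWS' [OPENING] [FORCE]. ROWS is JSON, one flat list of numbers, 4 for each row, row after row: the shift along the tool's x, y, z in units of 30 mm (1.0 is 30 mm), then the turn about the tool's z in units of 6 degrees (1.0 is 6 degrees). In form: [dx, dy, dz, twist, dx, dy, dz, twist, ...]. A call has 1 to 10 rows; each row shifts and turns the commanded pose from where the row before left it, along the tool's axes as they then stand; what a row does not reach is not made up. A row lasts 1/10 s, in which the tool goes at most 50 mm and 8.59 degrees, less where a joint would pass 70% of its speed; a pose out of reach is approached as far as the arm can. A call is refused whole if a number of a shift passes 1 or a number of a turn 1, either way. A call with a gripper value outside its range is refused whole. OPENING is the finger opening in mm, from 0 to 85.4, set as the call begins (- or left out, the last holds). The fingers move at their own pace and stop on an object; FORCE is the grip in N (left out, the last holds). Time passes only in rows, so rows that do not move let the fingers close. It gives the time, the measured TCP pose, the force, the opening and the grip force at its end, in the units of the state.
- manip.observe(): the state, without advancing time (a new reading comes with each control period).
- manip.camera(name): name is "side" or "top" or "wrist"; returns a dict with "pixels" (480x640x3 uint8, blue, green, red), "range_z" (480x640 float32, m along the optical axis (not along the pixel's ray), 0 where there is no reading), "fovy" (degrees; the focal length in pixels is half the picture's height over the tangent of half this angle, whatever the lens; pixels are square), "cx", "cy" (the principal point, pixels), "R" (3x3) and "t" (3): a world point X has camera coordinates R X + t; the wrist camera has in their place "T_tool_cam" (4x4, takes a point from camera to tool coordinates, whose origin is the TCP and whose axes are the flange's). Camera axes: x right, y down, z forward; pixel columns grow to the right and rows downward; lengths in m; the calibration is good to about 2 mm. A picture is of the moment at which its call begins: read the wrist's pose just before it.
- manip.hand_in(): hands the job in; it is judged then, once.
The state is a dict: "time": time; "joint_pos": joint angles; "dq": joint speeds; "effort": joint torques, N m; "eef_pos": TCP position; "tcp_rot": TCP orientation; "contact_force": force on the tool from outside, world axes, zero at the start; "torque": the same for the moment, N m; "gripper_width": finger opening in m; "gripper_force": force on a finger pad.
Only numpy, scipy, OpenCV 4.12 (cv2) and the standard library are available. Lean on these libraries where they do the work, as an engineer would, in place of code of your own. Each camera call takes 0.05 s, during which the arm holds its last target. There are 200 camera calls.

### The job

Thread the wooden hanger bar, lip up, through both holes of the bracket until its shoulder sits home against the front cheek, and let go of it. Then hang all the test tiles that are there on the hanger by their windows, one at a time from the tallest to the shortest, each with its foot pointing away from the bracket, so that they nest close together with the foot of each tile reaching under the next shorter one. Leave the tool jar, the bowl and the clay block where they are.

Things in the scene. Friction and masses are not known exactly. Their poses are not given: they have to be found in the camera images.
- bracket: Fixed wooden bracket: base 130 x 110 x 14 mm; two upright cheeks, 14 mm thick, 56 mm wide, tops 228 mm above the table, at x = -39..-25 and 25..39 mm, each with a round 18 mm hole on one level axis along x, 200 mm above the table (a spreader joins them far below it). The hanger goes in along +x, by the -x cheek. Origin: centre of the base's underside, on the table.
- front_hole (a point): Centre of the mouth of the entry hole, on the outer (-x) face of the first cheek; axes are the bracket's.
- back_hole (a point): Centre of the exit of the second hole, on the outer (+x) face of the second cheek, 78 mm from front_hole along the bracket's x.
- hanger: Loose wooden hanger, 90 g: square bar 20 x 20 mm (x = -112..0), then round shaft 14 mm thick, round-nosed (x = 0..100). Origin on the axis at the shoulder between them (the stop); x to the nose, z up; it balances at x = -15. At the bar's free end a 6 mm thick lip rises 8 mm above its top. Starts flat on the table, lip up, nose roughly to the bracket's +x. Fitted, it droops up to 4 degrees.
- hanger_nose (a point): Tip of the hanger's shaft, on its axis, 100 mm from the shoulder; axes are the hanger's.
- tile_a: L-shaped terracotta test tile, 162 mm tall, about 151 g, standing on its foot; may be absent. Plate 10 mm thick (x), 58 wide (y), mid-plane x = 0; foot 12 mm thick, 58 wide, from x = -5 to -41. Window 38 mm wide, 42 tall right through the plate, its upper edge 25 mm below the top. Origin: centre of the plate's underside; z up the plate, foot to -x. Hung, it swings, then leans <15 deg.
- eye_a (a point): Hanging point of that tile: middle of the window's upper edge, 137 mm above the tile's origin, on the mid-plane; axes are the tile's.
- tile_b: L-shaped terracotta test tile, 138 mm tall, about 139 g, standing on its foot; may be absent. Plate 10 mm thick (x), 58 wide (y), mid-plane x = 0; foot 12 mm thick, 58 wide, from x = -5 to -41. Window 38 mm wide, 42 tall right through the plate, its upper edge 25 mm below the top. Origin: centre of the plate's underside; z up the plate, foot to -x. Hung, it swings, then leans <15 deg.
- eye_b (a point): Hanging point of that tile: middle of the window's upper edge, 113 mm above the tile's origin, on the mid-plane; axes are the tile's.
- tile_c: L-shaped terracotta test tile, 114 mm tall, about 127 g, standing on its foot; may be absent. Plate 10 mm thick (x), 58 wide (y), mid-plane x = 0; foot 12 mm thick, 58 wide, from x = -5 to -41. Window 38 mm wide, 42 tall right through the plate, its upper edge 25 mm below the top. Origin: centre of the plate's underside; z up the plate, foot to -x. Hung, it swings, then leans <15 deg.
- eye_c (a point): Hanging point of that tile: middle of the window's upper edge, 89 mm above the tile's origin, on the mid-plane; axes are the tile's.
- tile_d: L-shaped terracotta test tile, 90 mm tall, about 115 g, standing on its foot; may be absent. Plate 10 mm thick (x), 58 wide (y), mid-plane x = 0; foot 12 mm thick, 58 wide, from x = -5 to -41. Window 38 mm wide, 42 tall right through the plate, its upper edge 25 mm below the top. Origin: centre of the plate's underside; z up the plate, foot to -x. Hung, it swings, then leans <15 deg.
- eye_d (a point): Hanging point of that tile: middle of the window's upper edge, 65 mm above the tile's origin, on the mid-plane; axes are the tile's.
- tool_jar: Bystander: terracotta jar 72 mm across and 85 mm tall with thin tool handles standing in it to 150 mm; origin under its centre.
- bowl: Bystander: white bowl 120 mm across, 50 mm tall; origin under its centre.
- clay_block: Bystander: grey block of clay 70 x 50 x 50 mm; origin under its centre.
Things that resemble listed ones, but are neither listed nor needed, are in the scene too. What is shaped like the tile_d but turquoise is not meant.

How it is judged:
By the outcome, as a careful person would: the job done as asked, in the order asked, and still so for the second after the job is handed in, with the robot touching nothing.
Of tile_a, tile_b, tile_c, tile_d only 3 to 4 are there at a start; the rules pass over those that are not, and their reading is None.
At some moment in a run one of hanger may be knocked a few centimetres aside while the robot is not near it.
Once in a run the grip may slacken for a moment while it holds something.
It also fails if it takes over 210 s, if anything falls off the work surface, if the arm or the gripper's body presses on something with over 40 N, if the wrist force passes 120 N, or if a joint passes its speed limit or range.

## Working session

There is one attempt and no reset: what is moved stays moved. The work goes in short steps, Python scripts to look and compute and a shell command to move; the robot and the scene stay as the last step left them, time stands still between calls to the robot, and variables do not carry over. Pictures are saved under pics/ and viewed, at most 14 in all, crops included, and the job is handed in when it is done.

```bash
ls; mkdir -p pics; cat > h.py <<'E'
import numpy as np, cv2
from rig import manip
from scipy.spatial.transform import Rotation as Ro
def cam(n):
    s=manip.observe(); c=manip.camera(n); c['f']=240/np.tan(np.radians(c['fovy']/2))
    if n=='wrist':
        T=np.eye(4);T[:3,:3]=Ro.from_quat(s['tcp_rot']).as_matrix();T[:3,3]=s['eef_pos']
        T=np.linalg.inv(T@c['T_tool_cam']); c['R']=T[:3,:3];c['t']=T[:3,3]
    return c
def ray(c,u,v):
    d=np.array([(u-c['cx'])/c['f'],(v-c['cy'])/c['f'],1.]);R=np.array(c['R'])
    return -R.T@np.array(c['t']), R.T@d
def onz(c,u,v,z):
    o,d=ray(c,u,v); return o+d*(z-o[2])/d[2]
def cloud(c):
    v,u=np.mgrid[:480,:640]; z=c['range_z']
    P=np.stack([(u-c['cx'])/c['f']*z,(v-c['cy'])/c['f']*z,z],-1)
    return (P-np.array(c['t']))@np.array(c['R'])
def proj(c,X):
    p=np.array(c['R'])@X+np.array(c['t']); return c['f']*p[0]/p[2]+c['cx'],c['f']*p[1]/p[2]+c['cy']
E
cat > a.py <<'E'
from h import *
import pickle
for n in ('side','top'):
    c=cam(n); cv2.imwrite(f'pics/{n}0.png',c['pixels']); pickle.dump(dict(c),open(n+'0.pkl','wb'))
    print(n,c['fovy'],c['cx'],c['cy'],-np.array(c['R']).T@c['t'],np.array(c['R'])[2])
s=manip.observe();print(s)
E
python3 a.py
```

```text
pics
side 52.61625653001429 309.1572529820031 238.74053853923974 [ 0.243187   -0.94188401  0.89205598] [ 0.24326532  0.74631291 -0.61954744]
top 52.47591750843471 324.7837662583001 247.86999908083354 [ 0.353663   -0.04990937  1.27289258] [ 0.16885696  0.00707848 -0.98561515]
{'time': 0.1, 'joint_pos': array([ 1.27296320e+00,  2.38752089e-01, -1.41632296e-02,  1.31920141e+00,
        4.37203979e-06,  1.57079625e+00]), 'dq': array([ 0.00063232, -0.00164848,  0.00099178, -0.0021479 , -0.00166537,
       -0.00083855]), 'effort': array([-6.99522589e-04, -5.39722145e+01,  3.46997380e+01,  1.34845823e-02,
       -6.43821039e-06, -4.17623397e-06]), 'eef_pos': array([0.15395103, 0.50153316, 0.23072811]), 'tcp_rot': array([ 1.48366709e-01,  9.88932194e-01, -6.52571179e-04, -1.00113946e-04]), 'contact_force': array([-0.10449712, -0.44266389, -0.36922438]), 'torque': array([-0.0162407 ,  0.0216212 , -0.04255915]), 'gripper_force': 0.0, 'gripper_width': 0.0852077099758105}
```

View pics/side0.png

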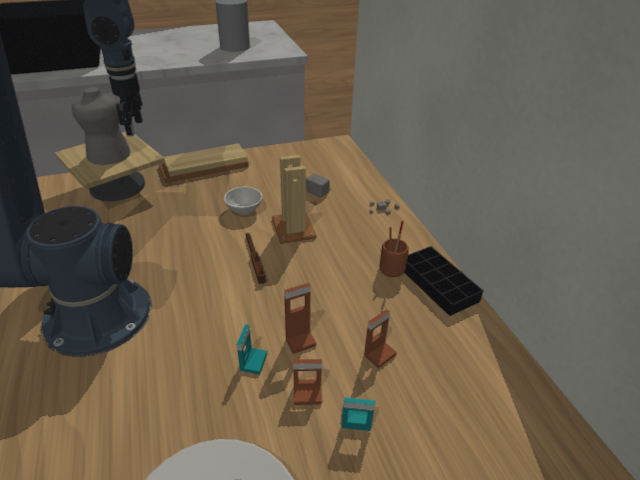

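View pics/top0.png

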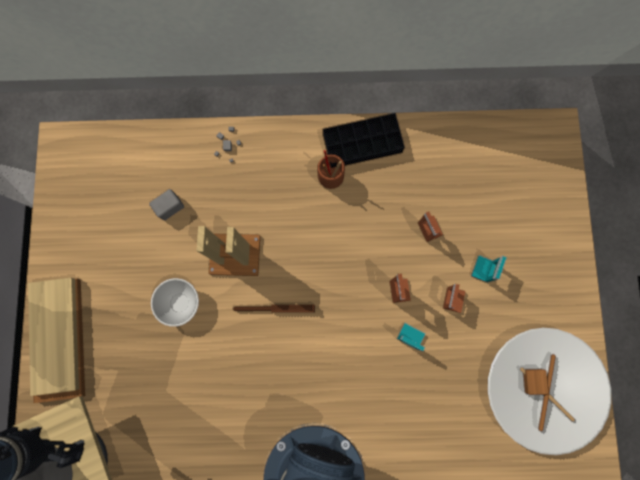

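Side view: terracotta tiles at (298,318), (379,338) and (307,382); turquoise decoys at (250,352) and (358,413). The bracket is at (293,200), and the hanger at (256,258) has its bar end nearest the camera, so its nose points to world +y. Next I'll measure these from the depth clouds of both views.

```bash
cat > m.py <<'E'
from h import *
import pickle,sys
cs=[pickle.load(open(n+'0.pkl','rb')) for n in ('side','top')]
C=[cloud(c) for c in cs]
P=np.concatenate([c.reshape(-1,3) for c in C]);B=np.concatenate([c['pixels'].reshape(-1,3) for c in cs])
src=np.repeat([0,1],480*640); ok=np.concatenate([c['range_z'].ravel()>0 for c in cs])
table=ok&(abs(P[:,2])<.03)
for s in (0,1): print('table z',s,np.median(P[table&(src==s)][:,2]))
m=ok&(P[:,2]>.008)&(P[:,2]<.3)&(P[:,0]>.2)&(P[:,0]<.8)&(abs(P[:,1])<.5)
P,B,src=P[m],B[m],src[m]
g=np.zeros((600,1000),np.uint8); ij=((P[:,:2]-[.2,-.5])*1000).astype(int); g[ij[:,0],ij[:,1]]=255
g=cv2.morphologyEx(g,cv2.MORPH_CLOSE,np.ones((5,5)))
n,L=cv2.connectedComponents(g)
l=L[ij[:,0],ij[:,1]]
for k in range(1,n):
    q=P[l==k]
    if len(q)<60: continue
    (cx,cy),(w,h),a=cv2.minAreaRect(q[:,:2].astype(np.float32)*1000)
    zs=[np.percentile(P[(l==k)&(src==s)][:,2],99) if ((l==k)&(src==s)).sum()>20 else 0 for s in(0,1)]
    hi=q[q[:,2]>max(zs)-.012]; (tx,ty),(tw,th),ta=cv2.minAreaRect(hi[:,:2].astype(np.float32)*1000)
    print(k,len(q),'rect',np.round([cx,cy,w,h,a],1),'z',np.round(zs,4),'top',np.round([tx,ty,tw,th,ta],1),'bgr',np.median(B[l==k],0))
E
python3 m.py
```

```text
table z 0 0.0004392003888150002
table z 1 0.0016001636733745128
1 2982 rect [ 263.5 -465.2   69.6  127.    89.8] z [0.0385 0.0418] top [ 263.5 -466.2   46.1  141.1   70.1] bgr [146. 152. 154.]
59 1260 rect [ 339.9 -256.1   61.9   52.1   60.8] z [0.0919 0.0953] top [ 323.3 -246.5   61.4   13.8   60.9] bgr [113. 117.  28.]
99 2299 rect [437.5 337.2 123.4 119.9  89.2] z [0.0528 0.0544] top [437.7 339.5 120.4 122.2  54.8] bgr [120. 125. 126.]
111 1516 rect [ 428.8 -371.3   51.1   60.4   75.3] z [0.0922 0.0942] top [ 432.8 -353.7   15.1   59.1   75.1] bgr [ 47.  70. 110.]
119 875 rect [418.5  91.2 215.6  22.   88.6] z [0.0278 0.0303] top [418.5  91.2 212.9  22.   88.6] bgr [30. 46. 72.]
131 1924 rect [ 456.3 -233.5   61.3   51.8    6.1] z [0.1634 0.1665] top [ 453.2 -215.6   58.9   15.5    7.7] bgr [34. 49. 80.]
152 1513 rect [ 505.7 -453.5   51.7   60.5   67.5] z [0.0924 0.0946] top [ 498.7 -469.4   15.3   59.2   66.7] bgr [109. 112.  34.]
173 4793 rect [560.8 195.  138.2 113.3  87.1] z [0.2296 0.2321] top [560.9 193.9  87.3  59.6  86.9] bgr [56. 82. 96.]
224 1460 rect [ 617.3 -320.3   63.2   52.7   21.2] z [0.1162 0.1195] top [ 610.5 -304.7   59.7   16.2   21.6] bgr [42.5 61.  92. ]
281 1052 rect [696.2 371.3  56.1  79.3  35.9] z [0.0547 0.0567] top [695.6 372.3  55.8  77.2  36. ] bgr [ 93.5 101.  104. ]
335 1704 rect [764.9 -65.3  81.5  70.1  90. ] z [0.1445 0.1476] top [771.8 -63.8  37.8  48.4   6.6] bgr [31. 45. 73.]
```

Present: tile_a (h 0.163) at (0.453,-0.216), tile_c (0.116) at (0.610,-0.305) and tile_d (0.092, terracotta) at (0.433,-0.354). tile_b is absent. The two turquoise objects are also 0.092 tall, but they're the decoys. I'll move above the hanger and look from there.

```bash
python3 -m pendant '[0,0,-0.4,1,0,0,-0.4,1,0,0,-0.4,1,0,0,-0.4,1,0,0,-0.4,1,0,0,-0.4,1,0,0,-0.3,1,0,0,-0.3,1,0,0,-0.3,1,0,0,0,1]' 60 40 && python3 -m pendant '[0,0,0,1,0,0,0,1,-0.9,0.55,0,0.2,-0.9,0.55,0,0,-0.9,0.55,0,0,-0.9,0.55,0,0,-0.9,0.55,0,0,-0.9,0.55,0,0,-0.9,0.55,0,0,-0.9,0.55,0,0]' && python3 -m pendant '[-0.9,0.55,0,0,-0.9,0.55,0,0,-0.9,0.55,0,0,-0.9,0.55,0,0,-0.9,0.55,0,0,-0.9,0.55,0,0,-0.9,0.55,0,0,-0.9,0.5,0,0,0,0,0,0,0,0,0,0]'
cat > w.py <<'E'
from h import *
import sys,pickle
n=sys.argv[1]; c=cam('wrist'); pickle.dump(dict(c),open(n+'.pkl','wb'))
s=manip.observe(); M=Ro.from_quat(s['tcp_rot']).as_matrix()
print('t',s['time'],'tcp',s['eef_pos'].round(4),'yawy',np.degrees(np.arctan2(M[1,1],M[0,1])).round(2),'w',s['gripper_width'],'q6',s['joint_pos'][5]); print('cam',(-np.array(c['R']).T@c['t']).round(3),c['R'][2].round(2))
t=cam('top');sd=cam('side')
cr=lambda c,u,v,w,h:cv2.resize(c['pixels'][v:v+h,u:u+w],(400,300),interpolation=cv2.INTER_CUBIC)
im=np.vstack([np.hstack([cv2.resize(c['pixels'],(400,300)),cr(t,210,220,160,120)]),np.hstack([cr(sd,200,140,160,120),cr(sd,240,280,180,135)])])
cv2.imwrite(f'pics/{n}.png',im)
E
python3 w.py w1
```

```text
time: 1.1
eef_pos: [0.1541, 0.5021, 0.3311]
tcp_rot: [0.625, 0.781, 0.0, -0.0]
contact_force: [0.2, -0.5, -0.4]
gripper_width: 0.0602
gripper_force: 0.0
time: 2.1
eef_pos: [0.2859, 0.2843, 0.3301]
tcp_rot: [0.709, 0.706, -0.0, 0.0]
contact_force: [0.5, 0.4, 1.1]
gripper_width: 0.06
gripper_force: 0.0
time: 3.1
eef_pos: [0.415, 0.0686, 0.33]
tcp_rot: [0.709, 0.705, -0.0, -0.0]
contact_force: [-0.5, 1.3, -0.5]
gripper_width: 0.0602
gripper_force: 0.0
t 3.15 tcp [0.4148 0.0691 0.3301] yawy -0.3 w 0.06012073692364216 q6 1.7410826523347829
cam [0.415 0.148 0.473] [-0.   -0.31 -0.95]
```

View pics/w1.png

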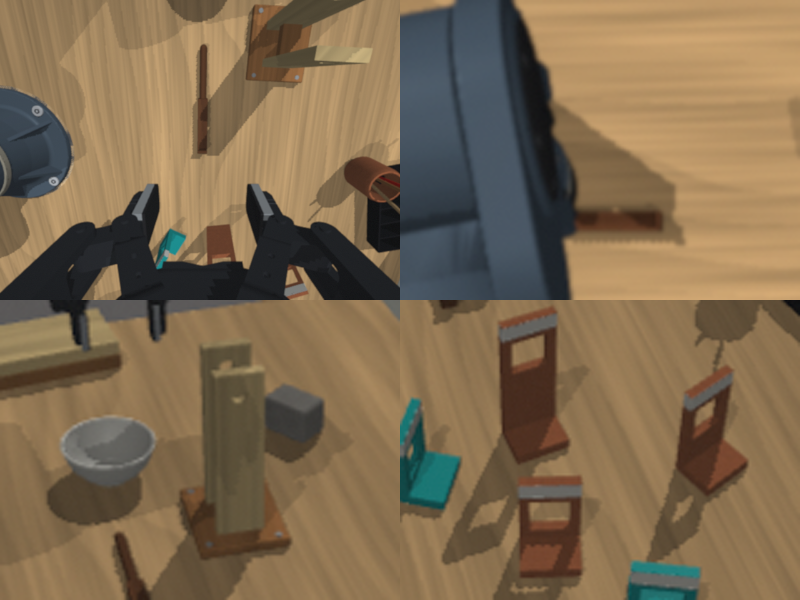

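The composite confirms the hanger's nose is at +y: in the wrist panel the thin end is at (203,45) and the bar's lip end at (203,150). The bracket's front hole shows in the lower-left panel at (238,400). tile_d is the terracotta one at (550,525); the two turquoise ones aren't meant. Now I'll refine the hanger and bracket poses.

```bash
cat > b.py <<'E'
from h import *
import pickle
for n in ('w1','top0','side0'):
    c=pickle.load(open(n+'.pkl','rb')); P=cloud(c); z=P[...,2]; ok=c['range_z']>0
    print(n,'table',np.median(z[ok&(abs(z)<.03)]).round(4))
    near=ok&(abs(P[...,0]-.56)<.09)&(abs(P[...,1]-.195)<.09)
    for nm,m in (('top',near&(z>.218)),('base',near&(z>.009)&(z<.02)),('hang',ok&(abs(P[...,0]-.418)<.06)&(abs(P[...,1]-.09)<.15)&(z>.005)&(z<.05))):
        m=cv2.erode(m.astype(np.uint8),np.ones((2,2)))>0
        q=P[m]
        if len(q)<20: print(nm,len(q)); continue
        print(nm,len(q),np.round(np.array(cv2.boxPoints(cv2.minAreaRect(q[:,:2].astype(np.float32)*1000))).tolist(),1).tolist(),'z',np.percentile(z[m],[5,50,95]).round(4))
    # hanger axis line: bins in y
    q=P[ok&(abs(P[...,0]-.418)<.03)&(abs(P[...,1]-.09)<.13)&(z>.006)&(z<.05)]
    b=[(y,(q[s][:,0].max()+q[s][:,0].min())/2,np.ptp(q[s][:,0]),q[s][:,2].max()) for y in np.arange(-.025,.21,.01) for s in [abs(q[:,1]-y)<.005] if s.sum()>4]
    b=np.array(b); print((b*1000).round(0).astype(int).tolist()); k=np.polyfit(b[2:-2,0],b[2:-2,1],1); print('x=',k[1],'+y*',k[0],'yaw',90-np.degrees(np.arctan(k[0])), 'y range',q[:,1].min(),q[:,1].max())
    # cheeks by faces
    for lo,hi in ((.15,.195),(.195,.25)):
        q=P[near&(z>.222)&(P[...,1]>lo)&(P[...,1]<hi)]
        if len(q)>20:
            (a,b_),wh,an=cv2.minAreaRect(q[:,:2].astype(np.float32)*1000); print('cheek',len(q),np.round([a,b_,*wh,an],1))
E
python3 b.py
```

```text
w1 table 0.0002
top 2249 [[527.3, 160.5], [584.7, 157.2], [585.4, 170.9], [528.1, 174.2]] z [0.224  0.2282 0.2294]
base 5829 [[500.4, 136.3], [609.1, 130.2], [616.3, 258.4], [507.5, 264.5]] z [0.0126 0.0142 0.0157]
hang 2143 [[403.6, -10.3], [422.0, -10.8], [426.9, 198.7], [408.5, 199.2]] z [0.0141 0.0192 0.0218]
[[-15, 413, 16, 28], [-5, 412, 20, 30], [5, 413, 19, 22], [15, 413, 18, 22], [25, 413, 18, 22], [35, 413, 18, 22], [45, 413, 18, 22], [55, 414, 19, 22], [65, 414, 19, 22], [75, 414, 19, 22], [85, 414, 19, 22], [95, 414, 19, 22], [105, 414, 19, 22], [115, 415, 12, 18], [125, 415, 12, 19], [135, 415, 12, 19], [145, 416, 13, 19], [155, 416, 13, 19], [165, 416, 13, 19], [175, 416, 13, 18], [185, 416, 13, 20], [195, 416, 13, 19], [205, 416, 6, 15]]
x= 0.41263285084863255 +y* 0.01981151482787945 yaw 88.8650322892039 y range -0.010707848091010023 0.20029072188182517
cheek 2299 [556.4 165.9  14.2  57.5  86.9]
top0 table 0.0016
top 310 [[528.7, 160.6], [581.8, 157.2], [586.6, 233.7], [533.4, 237.0]] z [0.2217 0.2289 0.2324]
base 796 [[501.0, 136.2], [608.5, 130.0], [615.8, 256.8], [5
[... 993 characters left out ...]
 [[406.6, -16.2], [425.6, -16.8], [431.4, 188.4], [412.4, 188.9]] z [0.0133 0.0193 0.026 ]
[[-15, 416, 19, 31], [-5, 417, 20, 29], [5, 417, 20, 22], [15, 417, 19, 23], [25, 418, 18, 25], [35, 418, 20, 22], [45, 418, 20, 23], [55, 418, 19, 23], [65, 418, 19, 24], [75, 419, 19, 24], [85, 419, 20, 24], [95, 419, 19, 23], [105, 421, 10, 19], [115, 428, 31, 19], [125, 419, 13, 19], [135, 419, 13, 18], [145, 419, 11, 18], [155, 420, 12, 20], [165, 420, 12, 19], [175, 422, 13, 18], [185, 421, 13, 20]]
x= 0.41697244314775955 +y* 0.026562631871646935 yaw 88.4784310932092 y range -0.016738096387155794 0.19622161592044485
cheek 97 [561.1 161.2  56.4  21.8   3.8]
cheek 91 [564.6 229.4  24.3  55.6  88.8]
```

```bash
python3 -m pendant '[0.17,-0.02,0,0.17,0,0,1,0,0,0,1,0,0,0,1,0,0,0,1,0,0,0,1,0,0,0,1,0,0,0,1,0,0,0,1,0,0,0,1,0]' 50 60 >/dev/null && python3 -m pendant '[0,0,0.6,0,0,0,0.6,0,0,0,0.55,0,0,0,0.1,0,0,0,0,0,0,0,0,0]' && python3 -m pendant '[0,0,0,0,0,0,0,0,0,0,0,0,0,0,0,0,0,0,0,0,0,0,0,0]' 0 60 && python3 -m pendant '[0,0,-0.5,0,0,0,-1,0,0,0,-1,0,0,0,-1,0,0,0,-1,0,0,0,-1,0,0,0,-1,0,0,0,-0.5,0,0,0,0,0,0,0,0,0]'
cat > s.py <<'E'
from h import *
s=manip.observe();M=Ro.from_quat(s['tcp_rot']).as_matrix()
print('t',s['time'],'tcp',s['eef_pos'].round(4),'yawy',np.degrees(np.arctan2(M[1,1],M[0,1])).round(2),'w',s['gripper_width'].round(4),'F',s['contact_force'].round(2),s['gripper_force'])
E
python3 s.py
```

```text
time: 4.85
eef_pos: [0.4149, 0.0746, 0.0055]
tcp_rot: [0.715, 0.699, 0.0, 0.0]
contact_force: [0.2, 0.2, 0.2]
gripper_width: 0.0502
gripper_force: 0.0
time: 5.45
eef_pos: [0.4151, 0.0742, 0.0056]
tcp_rot: [0.715, 0.699, 0.001, 0.0]
contact_force: [-1.4, 0.4, 7.7]
gripper_width: 0.0188
gripper_force: 58.9
time: 6.45
eef_pos: [0.4143, 0.074, 0.2144]
tcp_rot: [0.715, 0.699, 0.0, 0.0]
contact_force: [-0.6, -0.1, -1.0]
gripper_width: 0.0184
gripper_force: 59.1Traceback (most recent call last):
  File "s.py", line 3, in <module>
    print('t',s['time'],'tcp',s['eef_pos'].round(4),'yawy',np.degrees(np.arctan2(M[1,1],M[0,1])).round(2),'w',s['gripper_width'].round(4),'F',s['contact_force'].round(2),s['gripper_force'])
                                                                                                              ^^^^^^^^^^^^^^^^^^^^^^^^
AttributeError: 'float' object has no attribute 'round'
```

```bash
sed -i "s/s\['gripper_width'\].round(4)/round(s['gripper_width'],4)/" s.py
python3 -m pendant '[-0.83,0,0,0.31,-0.83,0,0,0,-0.83,0,0,0,0,0.76,0.1,0,0,0.76,0.1,0,0,0.76,0.1,0,0,0.76,0.1,0,0,0.76,0.1,0,0,0.76,0.13,0,0,0,0,0]' >/dev/null; python3 -m pendant '[0,0,0,0,0,0,0,0,0,0,0,0]' >/dev/null; python3 s.py; python3 w.py w2
```

```text
t 7.75 tcp [ 0.547  -0.008   0.1959] yawy -3.14 w 0.0184 F [ 1.02 -0.01 -1.13] 59.15332853794098
t 7.8 tcp [ 0.5472 -0.008   0.1961] yawy -3.14 w 0.018721309468813202 q6 1.611063607537464
cam [0.551 0.071 0.339] [-0.02 -0.31 -0.95]
```

View pics/w2.png

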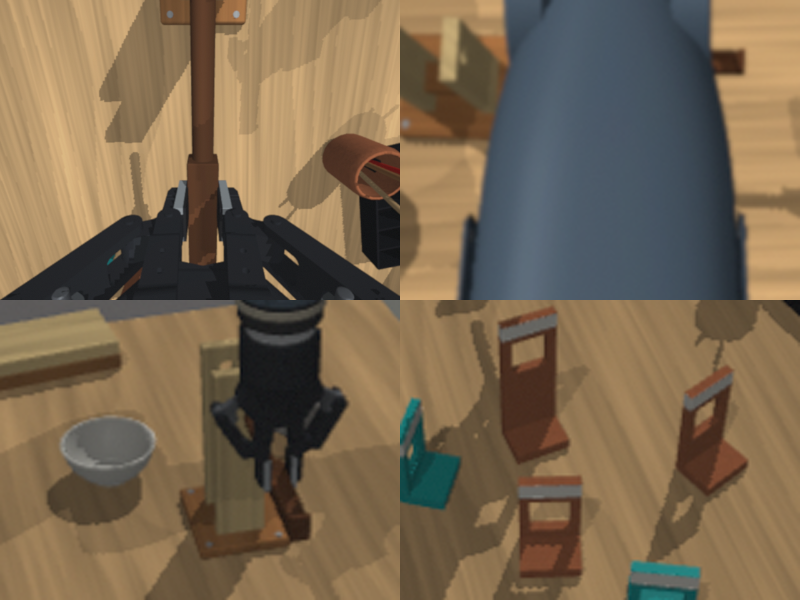

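```bash
cat > ax.py <<'E'
from h import *
import pickle,sys
c=pickle.load(open(sys.argv[1]+'.pkl','rb'));P=cloud(c);z=P[...,2]
u=np.array([.0553,.9985]);v=np.array([.9985,-.0553]);H=np.array([.5561,.1585])
d=P[...,:2]-H; s=d@u; w=d@v
m=(c['range_z']>0)&(abs(w)<.03)&(z>.16)&(z<.24)&(s<.0)
q=np.c_[s[m],w[m],z[m]]
for a in np.arange(-.19,0,.01):
    k=q[abs(q[:,0]-a)<.005]
    if len(k)>8: print(round(a*1000),len(k),'w',(np.array([k[:,1].min(),k[:,1].max()])*1000).round(1),'ztop',round(np.percentile(k[:,2],97)*1000,1))
E
python3 ax.py w2
python3 - <<'E'
from h import *
import pickle
c=pickle.load(open('side0.pkl','rb'));g=cv2.cvtColor(c['pixels'],cv2.COLOR_BGR2GRAY)
print(g[172:192,286:306])
o=np.array([.5561,.1585,.2]);n=np.array([.0553,.9985,0])
def onf(u,v):
    a,d=ray(c,u,v); return a+d*((o-a)@n)/(d@n)
print(proj(c,o),onf(295,180))
E
```

```text
-190 899 w [-10.    9.4] ztop 211.2
-180 1043 w [-11.5  10.9] ztop 233.3
-170 1471 w [-11.3  10.7] ztop 236.9
-160 4536 w [-29.8  30. ] ztop 238.8
-150 1410 w [-22.8  22. ] ztop 239.6
-140 1399 w [-10.3   9.7] ztop 211.2
-130 842 w [-7.3  6.8] ztop 207.9
-120 925 w [-7.2  6.6] ztop 208.0
-110 967 w [-7.   6.5] ztop 208.0
-100 1062 w [-7.3  6.7] ztop 208.1
-90 1131 w [-7.1  6.5] ztop 208.1
-80 1202 w [-7.3  6.7] ztop 208.1
-70 1315 w [-7.1  6.6] ztop 208.1
-60 1418 w [-7.2  6.8] ztop 208.2
-50 529 w [-7.1  6.6] ztop 208.0
[[ 88  85  83  83  84  86  87  88  88  89  87  86  87  90  87  85  86  87
   89 100]
 [ 86  85  82  83  84  85  87  88  89  88  87  87  87  89  89  86  85  87
   89 100]
 [ 87  85  81  82  84  86  87  89  89  88  87  86  87  90  88  86  85  87
   89  99]
 [ 86  86  83  81  83  85  87  89  88  89  86  86  87  89  88  86  86  87
   89  96]
 [ 85  86  82  82  84  86  88  89  89  87  87  84  83  89  89  87  86  87
   89  97]
 [ 85  87  83  82  84  86  87  88  90  87  86  83  77  85  88  86  86  88
   88  96]
 [ 85  86  83  82  83  85  90  91  89  91  96  89  78  87  87  
[... 527 characters left out ...]
 82]
 [ 83  87  82  82  83  86  87  88  87  88  86  86  88  89  88  86  85  87
   89  82]
 [ 83  86  82  81  84  85  86  88  87  88  87  86  87  89  89  86  85  88
   89  83]
 [ 83  86  83  81  83  85  88  88  89  87  87  87  87  89  87  87  85  87
   89  82]
 [ 81  87  82  81  83  86  87  88  87  88  87  86  87  89  88  86  85  87
   90  83]
 [ 81  87  83  81  84  85  87  88  87  86  87  86  87  89  88  86  85  88
   89  83]
 [ 82  86  83  81  83  85  87  89  88  86  85  86  88  89  87  85  85  87
   89  84]
 [ 83  87  83  81  83  84  87  88  87  87  86  88  88  89  88  86  86  87
   88  85]]
(np.float64(294.02382119167106), np.float64(178.13041908238316)) [0.55878249 0.15835144 0.1936789 ]
```

```bash
python3 -m pendant '[0.4,0.01,0.025,0,0.4,0,0,0,0.4,0,0,0,0.4,0,0,0,0.4,0,0,0,0,0,0,0]' && python3 -m pendant '[0.3,0,0,0,0.3,0,0,0,0.3,0,0,0,0.3,0,0,0,0.3,0,0,0,0,0,0,0]'; python3 s.py
```

```text
time: 8.5
eef_pos: [0.5515, 0.0537, 0.1951]
tcp_rot: [0.726, 0.688, 0.0, -0.0]
contact_force: [0.6, -1.5, -0.8]
gripper_width: 0.0188
gripper_force: 59.2
time: 9.1
eef_pos: [0.554, 0.098, 0.1951]
tcp_rot: [0.726, 0.688, 0.0, -0.0]
contact_force: [0.2, -0.1, -0.3]
gripper_width: 0.0185
gripper_force: 59.2
t 9.1 tcp [0.554  0.098  0.1951] yawy -3.08 w 0.0185 F [ 0.15 -0.14 -0.3 ] 59.153292775154114
```

```bash
python3 -m pendant '[0.2,0,0,0,0.2,0,0,0,0.2,0,0,0,0.2,0,0,0,0,0,0,0]' && python3 -m pendant '[0.08,0,0,0,0.08,0,0,0,0.08,0,0,0,0,0,0,0]' && python3 -m pendant '[0.08,0,0,0,0.08,0,0,0,0,0,0,0]'; python3 s.py
```

```text
time: 9.6
eef_pos: [0.5553, 0.1215, 0.1951]
tcp_rot: [0.726, 0.688, 0.0, -0.0]
contact_force: [-0.0, 0.3, -0.5]
gripper_width: 0.0187
gripper_force: 59.2
time: 10.0
eef_pos: [0.5556, 0.1281, 0.1951]
tcp_rot: [0.726, 0.687, -0.0, 0.0]
contact_force: [0.4, -0.4, -0.7]
gripper_width: 0.0188
gripper_force: 59.2
time: 10.3
eef_pos: [0.5558, 0.1321, 0.1952]
tcp_rot: [0.726, 0.687, -0.001, 0.001]
contact_force: [-0.2, -4.2, -0.6]
gripper_width: 0.0184
gripper_force: 59.3
t 10.3 tcp [0.5558 0.1321 0.1952] yawy -3.17 w 0.0184 F [-0.18 -4.25 -0.57] 59.34304654598236
```

```bash
python3 -m pendant '[0.03,0,0,0,0,0,0,0]' && python3 -m pendant '[0,0,0,0,0,0,0,0,0,0,0,0,0,0,0,0]' 45 && python3 -m pendant '[0,0,-0.3,0,0,0,-1,0,0,0,-1,0,0,0,-1,0,0,0,-1,0,0,0,-0.5,0,-1,0,0,0,-1,0,0,0,-1,0,0,0,-1,0,0,0]' && python3 -m pendant '[-1,0,0,0,-1,0,0,0,-0.5,0,0,0,0,0,0,0]';python3 s.py; python3 w.py w3; python3 ax.py w3
```

```text
time: 10.5
eef_pos: [0.5558, 0.1321, 0.1952]
tcp_rot: [0.727, 0.687, -0.001, 0.001]
contact_force: [0.3, -8.8, 0.4]
gripper_width: 0.0185
gripper_force: 59.4
time: 10.9
eef_pos: [0.556, 0.1339, 0.1952]
tcp_rot: [0.726, 0.688, 0.0, -0.0]
contact_force: [0.7, 0.2, 0.7]
gripper_width: 0.0451
gripper_force: 0.0
time: 11.9
eef_pos: [0.5492, 0.0129, 0.34]
tcp_rot: [0.726, 0.688, 0.0, 0.0]
contact_force: [0.5, -0.1, -0.3]
gripper_width: 0.045
gripper_force: 0.0
time: 12.3
eef_pos: [0.5451, -0.0625, 0.3397]
tcp_rot: [0.727, 0.687, 0.0, 0.0]
contact_force: [-0.5, 0.4, 1.2]
gripper_width: 0.045
gripper_force: 0.0
t 12.3 tcp [ 0.5451 -0.0625  0.3397] yawy -3.28 w 0.045 F [-0.5   0.43  1.21] 0.0
t 12.35 tcp [ 0.5453 -0.0614  0.3396] yawy -3.23 w 0.0447669451836286 q6 1.5149294522428967
cam [0.549 0.017 0.482] [-0.02 -0.31 -0.95]
-110 382 w [-11.8  10.6] ztop 211.4
-100 473 w [-10.6  10.4] ztop 204.2
-90 499 w [-11.1  10.3] ztop 204.7
-80 519 w [-11.   10.2] ztop 205.3
-70 462 w [-10.7  11. ] ztop 205.7
```

View pics/w3.png

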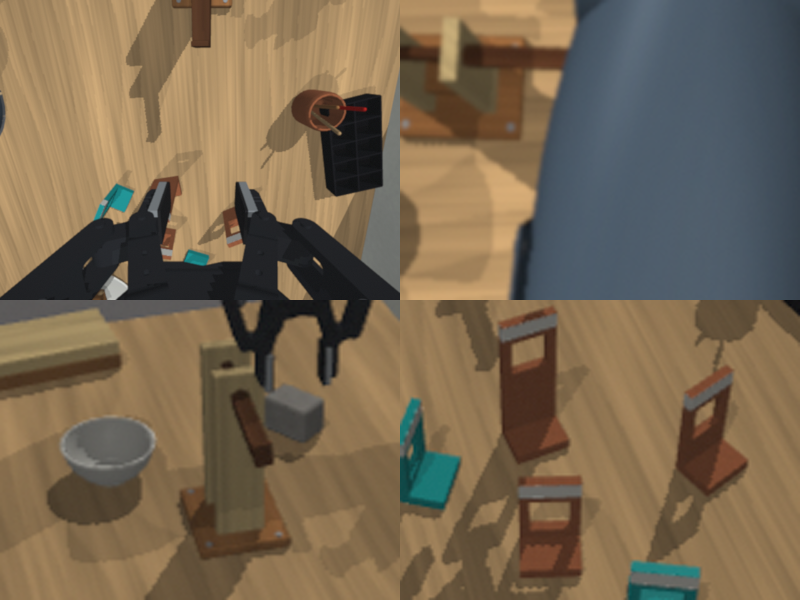

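The hanger is home in the bracket with the lip up: bar at (250,425) in the lower-left panel, drooping about 3°. Next is tile_a, the tallest at (528,385) in the lower-right panel. I'll look at it from close by.

```bash
python3 -m pendant '[-0.89,-0.34,0,0,-0.89,-0.34,0,0,-0.89,-0.34,0,0,-0.89,-0.34,0,0,-0.89,-0.34,0,0,-0.89,-0.34,0,0,-0.89,-0.34,0,0,-0.89,-0.34,0,0,0,0,0,-0.85,0,0,0,-0.85]' 80 >/dev/null; python3 -m pendant '[0,0,0,0,0,0,0,0]' >/dev/null
cat > tl.py <<'E'
from h import *
import sys
exp=[float(a) for a in sys.argv[2:5]]  # approx x y of plate top, height
c=cam('wrist');s=manip.observe();M=Ro.from_quat(s['tcp_rot']).as_matrix();P=cloud(c)
cv2.imwrite(f'pics/{sys.argv[1]}.png',c['pixels'])
yy=np.arctan2(M[1,1],M[0,1])
print('t',s['time'],'tcp',s['eef_pos'].round(4),'yawy',np.degrees(yy).round(2))
m=(c['range_z']>0)&(np.hypot(P[...,0]-exp[0],P[...,1]-exp[1])<.06)&(abs(P[...,2]-exp[2])<.01)
m=cv2.morphologyEx(m.astype(np.uint8),cv2.MORPH_OPEN,np.ones((3,3)))
n,L,st,ce=cv2.connectedComponentsWithStats(m);k=1+st[1:,4].argmax()
q=P[L==k]; zt=np.median(q[:,2]); q=q[abs(q[:,2]-zt)<.004]
(cx,cy),(w,h),a=cv2.minAreaRect(q[:,:2].astype(np.float32)*1000)
if h>w: a+=90
a=(a+90)%180-90
print('pix',ce[k].round(),'n',len(q),'top centre',cx,cy,'size',w,h,'plate yaw',a,'z',zt)
d=np.array([cx/1000,cy/1000])-s['eef_pos'][:2]; th=np.radians(a); X=np.array([-np.sin(th),np.cos(th)]);Y=np.array([np.cos(th),np.sin(th)])
print('twist first',-(a-np.degrees(yy))/6,'then dx',d@X/.03,'dy',d@Y/.03)
E
python3 tl.py ta .452 -.214 .162
```

```text
t 13.7 tcp [ 0.4525 -0.2691  0.3392] yawy 6.99
pix [330. 148.] n 826 top centre 450.9295349121094 -214.09231567382812 size 57.413658142089844 10.504611015319824 plate yaw 6.0621867179870605 z 0.16204563205716552
twist first 0.1548513495608582 then dx 1.8302007378902605 dy 0.1432996058158592
```

View pics/ta.png

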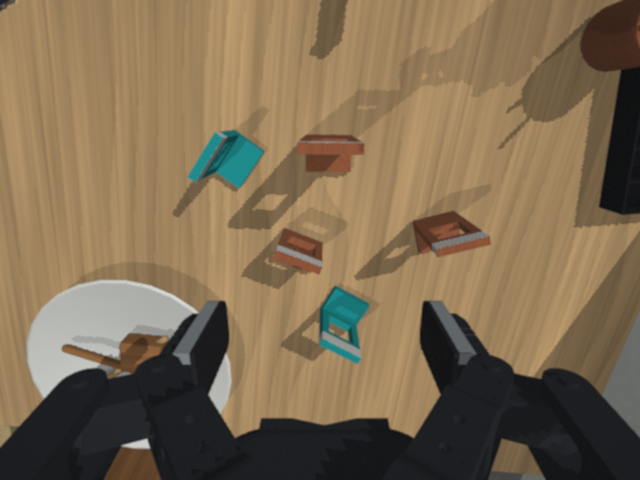

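The tiles are clear: tile_a at (330,148), tile_c at (452,235) and tile_d at (300,250). The turquoise ones at (226,158) and (343,325) aren't meant. Now I'll grasp tile_a by its side edges.

```bash
python3 -m pendant '[0.61,0.05,0,0.15,0.61,0.05,0,0,0.61,0.05,0,0,0,0,0.9,0,0,0,1,0,0,0,1,0,0,0,1,0,0,0,1,0,0,0,1,0,0,0,0.8,0]' 82 70 >/dev/null; python3 -m pendant '[0,0,0.34,0,0,0,0.2,0,0,0,0,0,0,0,0,0]' && python3 s.py && python3 -m pendant '[0,0,0,0,0,0,0,0,0,0,0,0,0,0,0,0,0,0,0,0]' 0 70 && python3 -m pendant '[0,0,-0.5,0,0,0,-0.8,0,0,0,-0.8,0,0,0,-0.6,0,0,0,0,0.8,0,0,0,0.74,0,0,0,0]' && python3 s.py
```

```text
time: 15.1
eef_pos: [0.451, -0.215, 0.123]
tcp_rot: [0.668, 0.744, 0.0, 0.001]
contact_force: [0.3, 0.2, 0.1]
gripper_width: 0.0819
gripper_force: 0.0
t 15.1 tcp [ 0.451 -0.215  0.123] yawy 6.15 w 0.0819 F [0.31 0.16 0.07] 0.0
time: 15.6
eef_pos: [0.451, -0.2151, 0.1232]
tcp_rot: [0.668, 0.744, 0.0, 0.001]
contact_force: [-0.6, 1.4, 6.1]
gripper_width: 0.0572
gripper_force: 74.2
time: 16.3
eef_pos: [0.4503, -0.2148, 0.2034]
tcp_rot: [0.726, 0.687, 0.0, 0.0]
contact_force: [-0.3, 0.3, -2.2]
gripper_width: 0.0567
gripper_force: 75.1
t 16.3 tcp [ 0.4503 -0.2148  0.2034] yawy -3.15 w 0.0567 F [-0.28  0.3  -2.17] 75.11327482759953
```

```bash
python3 -m pendant '[0.7,0.29,-0.02,0,0.7,0.29,-0.02,0,0.7,0.29,0,0,0.7,0.29,0,0,0.7,0.29,0,0,0.7,0.29,0,0,0.7,0.29,0,0,0.7,0.29,0,0,0.7,0.29,0,0,0.65,0.23,0,0]' >/dev/null; python3 -m pendant '[0,0,0,0,0,0,0,0,0,0,0,0]' >/dev/null; python3 s.py; cat > v.py <<'E'
from h import *
import sys
n=sys.argv[1];t=cam('wrist');sd=cam('side')
cr=lambda c,u,v,w,h:cv2.resize(c['pixels'][v:v+h,u:u+w],(400,300),interpolation=cv2.INTER_CUBIC)
cv2.imwrite(f'pics/{n}.png',np.hstack([cv2.resize(t['pixels'],(400,300)),cr(sd,240,130,140,105)]))
E
python3 v.py v1
```

```text
t 17.6 tcp [ 0.5463 -0.0118  0.2041] yawy -3.05 w 0.0573 F [-1.07 -0.46 -1.64] 75.04796616733074
```

View pics/v1.png

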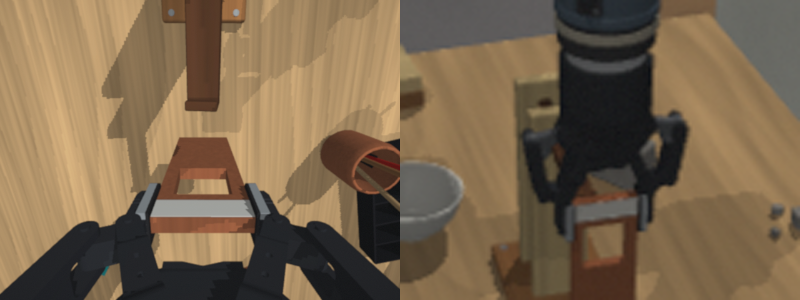

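The wrist view shows the tile's window at (205,182) lined up with the bar end at (205,105). Next I'll check the tile's lean and height in the grip.

```bash
cat > held.py <<'E'
from h import *
import sys
c=cam('wrist');s0=manip.observe()['eef_pos'];P=cloud(c);z=P[...,2]
u=np.array([.0553,.9985]);v=np.array([.9985,-.0553]);H=np.array([.5561,.1585])
d=P[...,:2]-H;s=d@u;w=d@v;st=(s0[:2]-H)@u;print('tcp s',st.round(4),'w',((s0[:2]-H)@v).round(4),'z',s0[2].round(4))
ok=(c['range_z']>0)
m=ok&(abs(s-st)<.01)&(abs(w)<.024)&(z>s0[2]+.02)&(z<s0[2]+.06); q=z[m]; print('top z',len(q),np.percentile(q,[50,90]).round(4) if len(q) else '', 's of top',np.percentile(s[m],[5,95]).round(4) if len(q) else '')
lo=float(sys.argv[1])
for a in np.arange(lo,.225,.015):
    m=ok&(abs(z-a)<.006)&(abs(w)<.033)&(s>st-.03)&(s<st+.045)
    if m.sum()>10: print('z',a.round(3),m.sum(),'front face s',np.median(s[m]).round(4),'w',np.percentile(w[m],[1,99]).round(4))
m=ok&(abs(w)<.013)&(z>.18)&(z<.23)&(s<-.02)&(s>max(st+.02,-.12))
for a in np.arange(-.115,-.01,.01):
    k=m&(abs(s-a)<.005)
    if k.sum()>10: print('bar s',a.round(3),'ztop',np.percentile(z[k],95).round(4),'w',np.percentile(w[k],[2,98]).round(4))
E
python3 held.py .085
```

```text
tcp s -0.1706 w -0.0003 z 0.2043
top z 7453 [0.2421 0.2437] s of top [-0.1738 -0.1642]
z 0.085 272 front face s -0.1647 w [-0.029   0.0275]
z 0.1 397 front face s -0.1647 w [-0.0288  0.0277]
z 0.115 469 front face s -0.1647 w [-0.0292  0.0276]
z 0.13 558 front face s -0.1647 w [-0.0291  0.0276]
z 0.145 667 front face s -0.1647 w [-0.0292  0.0274]
z 0.16 821 front face s -0.1647 w [-0.0291  0.0277]
z 0.175 2109 front face s -0.167 w [-0.0285  0.0271]
z 0.19 564 front face s -0.1649 w [-0.0295  0.0281]
z 0.205 706 front face s -0.1648 w [-0.0295  0.0278]
z 0.22 2212 front face s -0.1647 w [-0.0324  0.0324]
bar s -0.115 ztop 0.2112 w [-0.0113  0.0083]
bar s -0.105 ztop 0.2106 w [-0.0109  0.0098]
bar s -0.095 ztop 0.204 w [-0.0104  0.0099]
bar s -0.085 ztop 0.2047 w [-0.0106  0.0096]
bar s -0.075 ztop 0.2053 w [-0.0105  0.0098]
bar s -0.065 ztop 0.2058 w [-0.0105  0.0099]
bar s -0.055 ztop 0.2064 w [-0.0105  0.0102]
```

```bash
python3 -m pendant '[0.4,0,0,0,0.5,0,0,0,0.5,0,0,0,0.5,0,0,0,0.5,0,0,0,0.5,0,0,0,0.5,0,0,0,0.5,0,0,0,0.5,0,0,0,0.32,0,0,0]' && python3 -m pendant '[0,0,0,0,0,0,0,0,0,0,0.1,0,0,0,0.1,0,0,0,0.1,0,0,0,0,0]' && python3 s.py && python3 held.py .085
```

```text
time: 18.75
eef_pos: [0.5543, 0.1317, 0.2041]
tcp_rot: [0.726, 0.688, 0.0, -0.0]
contact_force: [0.1, -0.2, -2.2]
gripper_width: 0.0568
gripper_force: 75.1
time: 19.35
eef_pos: [0.554, 0.1298, 0.1946]
tcp_rot: [0.726, 0.688, -0.0, -0.0]
contact_force: [-0.5, -0.1, -1.8]
gripper_width: 0.0568
gripper_force: 75.0
t 19.35 tcp [0.554  0.1298 0.1946] yawy -3.11 w 0.0568 F [-0.54 -0.09 -1.82] 75.04971250891685
tcp s -0.0287 w -0.0005 z 0.1948
top z 7414 [0.2325 0.234 ] s of top [-0.0319 -0.0223]
z 0.085 92 front face s 0.0146 w [-0.0275  0.0275]
z 0.1 135 front face s 0.0146 w [-0.0272  0.0277]
z 0.115 183 front face s 0.0145 w [-0.0275  0.0277]
z 0.13 228 front face s 0.0145 w [-0.0275  0.0275]
z 0.145 268 front face s 0.0145 w [-0.0276  0.0277]
z 0.16 406 front face s 0.0145 w [-0.0274  0.0277]
z 0.175 701 front face s 0.0144 w [-0.0289  0.0276]
z 0.19 1388 front face s 0.0128 w [-0.0294  0.0277]
z 0.205 4326 front face s -0.0177 w [-0.0312  0.031 ]
z 0.22 4919 front face s -0.0223 w [-0.0318  0.0318]
```

```bash
python3 -m pendant '[0,0,0.04,0,0,0,0.02,0,0,0,0,0]' && python3 -m pendant '[0,0,0,0,0,0,0,0,0,0,0,0,0,0,0,0]' 66 && python3 -m pendant '[0,0,0,0,0,0,0,0,0,0,-0.3,0,0,0,-0.6,0,0,0,-1,0,0,0,-1,0,0,0,-1,0,0,0,-1,0,-0.5,0,0,0,-1,0,0,0]' 76 && python3 -m pendant '[-1,0,0,0,-1,0,0,0,-1,0,0,0,-1,0,0,0,-0.5,0,0,0,0,0,0,0,0,0,0,0]' && python3 s.py && python3 v.py v2
```

```text
time: 19.7
eef_pos: [0.5544, 0.1302, 0.1934]
tcp_rot: [0.726, 0.688, 0.0, 0.0]
contact_force: [0.2, -0.5, -1.3]
gripper_width: 0.057
gripper_force: 75.0
time: 20.1
eef_pos: [0.5543, 0.1302, 0.1934]
tcp_rot: [0.726, 0.688, 0.0, 0.0]
contact_force: [0.3, 0.9, 0.3]
gripper_width: 0.066
gripper_force: 0.0
time: 21.1
eef_pos: [0.5523, 0.086, 0.3413]
tcp_rot: [0.725, 0.689, 0.001, 0.0]
contact_force: [-0.1, -0.1, -1.0]
gripper_width: 0.0759
gripper_force: 0.0
time: 21.8
eef_pos: [0.5445, -0.0494, 0.3404]
tcp_rot: [0.726, 0.688, 0.0, -0.0]
contact_force: [0.0, -0.2, -0.2]
gripper_width: 0.0759
gripper_force: 0.0
t 21.8 tcp [ 0.5445 -0.0494  0.3404] yawy -3.13 w 0.0759 F [ 0.04 -0.17 -0.16] 0.0
```

View pics/v2.png

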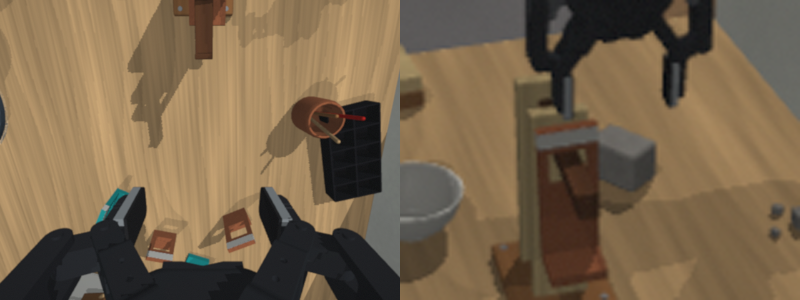

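tile_a hangs on the bar next to the front cheek, at (567,190) in the right panel, foot outward. Next is tile_c.

```bash
python3 -m pendant '[-1,0.34,0,0,-1,0.34,0,0,-1,0.34,0,0,-1,0.34,0,0,-1,0.34,0,0,-1,0.34,0,0,-1,0.34,0,0,-1,0.34,0,0,-1,0.34,0,0,-1,0.31,0,0]' 82 >/dev/null; python3 -m pendant '[0,0,0.4,-1,0,0,0.4,-1,0,0,0.4,-1,0,0,0.2,-1,0,0,0,0,0,0,0,0,0,0,0,0]' >/dev/null; python3 tl.py tc .608 -.303 .114
```

```text
t 23.65 tcp [ 0.6298 -0.3542  0.299 ] yawy 20.84
pix [322. 146.] n 804 top centre 607.9191284179688 -302.9600830078125 size 57.73247146606445 10.452445983886719 plate yaw 21.090343475341797 z 0.11406217785748662
twist first -0.04097290130662934 then dx 1.855809626428298 dy -0.06550460538861569
```

```bash
python3 -m pendant '[0.62,-0.02,0,-0.04,0.62,-0.02,0,0,0.62,-0.02,0,0,0,0,0.9,0,0,0,1,0,0,0,1,0,0,0,1,0,0,0,1,0,0,0,1,0,0,0,0.8,0]' 82 70 >/dev/null; python3 -m pendant '[0,0,0.5,0,0,0,0.26,0,0,0,0,0,0,0,0,0]' >/dev/null && python3 s.py && python3 -m pendant '[0,0,0,0,0,0,0,0,0,0,0,0,0,0,0,0,0,0,0,0]' 0 70 && python3 -m pendant '[0,0,-0.5,0,0,0,-0.8,0,0,0,-0.8,0,0,0,-0.8,0,0,0,-0.8,1,0,0,-0.62,1,0,0,0,1,0,0,0,1,0,0,0,0.04,0,0,0,0]' && python3 s.py
```

```text
t 25.05 tcp [ 0.6082 -0.3034  0.0755] yawy 21.14 w 0.0823 F [-0.28  0.43  0.58] 0.0
time: 25.55
eef_pos: [0.6085, -0.3034, 0.0761]
tcp_rot: [0.565, 0.825, 0.0, 0.001]
contact_force: [0.7, 0.6, 6.2]
gripper_width: 0.0569
gripper_force: 75.0
time: 26.55
eef_pos: [0.6075, -0.3031, 0.2041]
tcp_rot: [0.725, 0.689, -0.0, -0.0]
contact_force: [0.5, 0.1, -2.1]
gripper_width: 0.0569
gripper_force: 74.7
t 26.55 tcp [ 0.6075 -0.3031  0.2041] yawy -2.93 w 0.0569 F [ 0.46  0.08 -2.05] 74.69834268093109
```

```bash
python3 -m pendant '[0.96,-0.257,0,0.04,0.96,-0.257,0,0,0.96,-0.257,0,0,0.96,-0.257,0,0,0.96,-0.257,0,0,0.96,-0.257,0,0,0.96,-0.257,0,0,0.96,-0.257,0,0,0.96,-0.257,0,0,0.96,-0.257,0,0]' >/dev/null; python3 -m pendant '[0,0,0,0,0,0,0,0,0,0,0,0]' >/dev/null; python3 s.py; python3 held.py .13
```

```text
t 27.85 tcp [ 0.5474 -0.0117  0.2042] yawy -3.28 w 0.0568 F [ 0.42 -0.02 -1.1 ] 74.95577417314053
tcp s -0.1706 w 0.0008 z 0.2041
top z 7210 [0.2414 0.2428] s of top [-0.1743 -0.1647]
z 0.13 369 front face s -0.1653 w [-0.0275  0.0288]
z 0.145 1534 front face s -0.1932 w [-0.027   0.0282]
z 0.16 826 front face s -0.1653 w [-0.0279  0.0288]
z 0.175 2013 front face s -0.1676 w [-0.0273  0.0283]
z 0.19 566 front face s -0.1654 w [-0.0283  0.0291]
z 0.205 681 front face s -0.1654 w [-0.0283  0.029 ]
z 0.22 2286 front face s -0.1652 w [-0.0323  0.0323]
bar s -0.115 ztop 0.2105 w [-0.0084  0.0106]
bar s -0.105 ztop 0.2102 w [-0.0083  0.0106]
bar s -0.095 ztop 0.2035 w [-0.0083  0.0108]
bar s -0.085 ztop 0.2041 w [-0.0084  0.0106]
bar s -0.075 ztop 0.2047 w [-0.0085  0.0106]
bar s -0.065 ztop 0.2053 w [-0.0085  0.0104]
bar s -0.055 ztop 0.2059 w [-0.0087  0.0104]
```

```bash
cat > hung.py <<'E'
from h import *
u=np.array([.0553,.9985]);v=np.array([.9985,-.0553]);H=np.array([.5561,.1585])
for n in ('side','wrist'):
    c=cam(n);P=cloud(c);z=P[...,2];d=P[...,:2]-H;s=d@u;w=d@v;ok=(c['range_z']>0)&(abs(w)<.03)
    for a in np.arange(.06,.246,.01):
        m=ok&(abs(z-a)<.004)&(s<-.008)&(s>-.14)
        h,e=np.histogram(s[m],bins=np.arange(-.14,0,.004))
        pk=[(round(float(e[i]+.002)*1000),int(h[i])) for i in range(len(h)) if h[i]>25]
        if pk: print(n,'z',a.round(3),pk)
E
python3 hung.py
```

```text
wrist z 0.08 [(-62, 60), (-58, 160), (-54, 170), (-50, 166), (-46, 172), (-42, 168), (-38, 178), (-34, 181), (-30, 184), (-26, 145)]
wrist z 0.09 [(-26, 87)]
wrist z 0.1 [(-26, 106)]
wrist z 0.11 [(-26, 39)]
wrist z 0.2 [(-106, 382), (-102, 506), (-98, 558), (-94, 556), (-90, 566), (-86, 557), (-82, 575), (-78, 529), (-74, 457), (-70, 410), (-66, 319), (-62, 260), (-58, 207), (-54, 121)]
wrist z 0.21 [(-114, 117), (-110, 548), (-106, 223)]
```

```bash
python3 -m pendant '[0.34,0.01,-0.03,0,0.4,0,0,0,0.4,0,0,0,0.4,0,0,0,0.4,0,0,0,0.4,0,0,0,0.4,0,0,0,0.4,0,0,0,0.4,0,0,0,0.4,0,0,0]' && python3 -m pendant '[0,0,0,0,0,0,0,0,0,0,0.1,0,0,0,0.1,0,0,0,0.14,0,0,0,0,0,0,0,0,0]' && python3 held.py .3
```

```text
time: 29.0
eef_pos: [0.5544, 0.1079, 0.205]
tcp_rot: [0.727, 0.686, -0.0, 0.0]
contact_force: [-0.3, 0.2, -1.9]
gripper_width: 0.0565
gripper_force: 75.0
time: 29.7
eef_pos: [0.5543, 0.1066, 0.1947]
tcp_rot: [0.727, 0.686, -0.0, -0.0]
contact_force: [0.1, -0.5, -1.8]
gripper_width: 0.057
gripper_force: 75.0
tcp s -0.0518 w 0.0011 z 0.1948
top z 7174 [0.2319 0.2333] s of top [-0.0558 -0.0462]
bar s -0.025 ztop 0.2291 w [-0.0124  0.0124]
```

```bash
python3 -m pendant '[0,0,0.05,0,0,0,0.03,0,0,0,0,0]' && python3 -m pendant '[0,0,0,0,0,0,0,0,0,0,0,0,0,0,0,0]' 66 && python3 -m pendant '[0,0,0,0,0,0,0,0,0,0,-0.3,0,0,0,-0.6,0,0,0,-1,0,0,0,-1,0,0,0,-1,0,0,0,-1,0,-0.5,0,0,0,-1,0,0,0]' 76 && python3 -m pendant '[-1,0,0,0,-1,0,0,0,-1,0,0,0,-1,0,0,0,-0.5,0,0,0,0,0,0,0,0,0,0,0]' && python3 s.py && python3 hung.py && python3 v.py v3
```

```text
time: 30.05
eef_pos: [0.5543, 0.1068, 0.1923]
tcp_rot: [0.727, 0.686, -0.0, -0.0]
contact_force: [0.3, 0.2, -2.2]
gripper_width: 0.0568
gripper_force: 75.0
time: 30.45
eef_pos: [0.5545, 0.1069, 0.1926]
tcp_rot: [0.727, 0.686, 0.0, 0.0]
contact_force: [0.1, -0.7, -0.6]
gripper_width: 0.0659
gripper_force: 0.0
time: 31.45
eef_pos: [0.5522, 0.0626, 0.3405]
tcp_rot: [0.726, 0.687, 0.001, 0.001]
contact_force: [0.9, -1.0, 0.6]
gripper_width: 0.0761
gripper_force: 0.0
time: 32.15
eef_pos: [0.5439, -0.0727, 0.3395]
tcp_rot: [0.728, 0.686, 0.0, -0.0]
contact_force: [-0.2, -0.4, -0.1]
gripper_width: 0.0757
gripper_force: 0.0
t 32.15 tcp [ 0.5439 -0.0727  0.3395] yawy -3.37 w 0.0757 F [-0.2  -0.38 -0.07] 0.0
side z 0.12 [(-90, 26)]
side z 0.21 [(-58, 29)]
side z 0.22 [(-58, 29)]
wrist z 0.12 [(-86, 48), (-82, 45), (-78, 34)]
wrist z 0.13 [(-82, 33), (-78, 45), (-74, 68), (-70, 87), (-66, 108), (-62, 126), (-58, 151)]
wrist z 0.2 [(-114, 26), (-106, 80), (-102, 188), (-98, 182), (-94, 197), (-90, 194), (-86, 180), (-82, 177), (-78, 166)]
wrist z 0.21 [(-114, 53), (-110, 196), (-106, 38)]
```

View pics/v3.png

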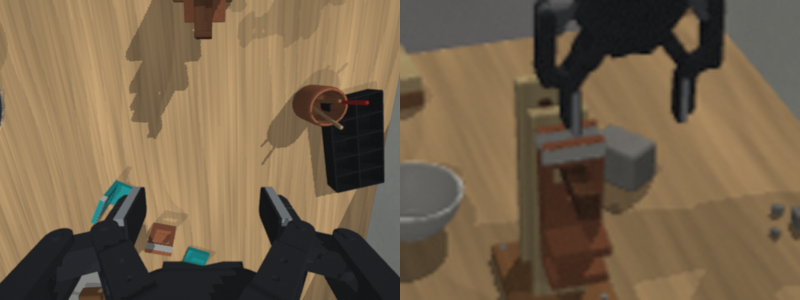

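tile_c hangs in front of tile_a, at (570,200) in the right panel, with tile_a's foot reaching under it. Next is tile_d, the terracotta one at (162,237) in the left panel; the turquoise ones at (112,200) and (196,256) aren't meant.

```bash
python3 -m pendant '[-1,-0.31,0,0,-1,-0.31,0,0,-1,-0.31,0,0,-1,-0.31,0,0,-1,-0.31,0,0,-1,-0.31,0,0,-1,-0.31,0,0,-1,-0.31,0,0,-1,-0.31,0,0,-1,-0.31,0,0]' 82 >/dev/null; python3 -m pendant '[-1,-0.31,0,0,-0.3,-0.13,0.5,0.92,0,0,0.5,1,0,0,0.5,0,0,0,0.5,0,0,0,0,0,0,0,0,0,0,0,0,0]' >/dev/null; python3 tl.py td .431 -.353 .09; python3 -c "
import cv2;i=cv2.imread('pics/td.png');cv2.imwrite('pics/td2.png',cv2.resize(i[80:400,120:520],(500,400)))"
```

```text
t 34.2 tcp [ 0.4188 -0.4052  0.2805] yawy -14.81
pix [322. 147.] n 769 top centre 431.14813232421875 -352.5754089355469 size 9.885074615478516 58.130889892578125 plate yaw -15.050056457519531 z 0.09008447284874782
twist first 0.039177518451459115 then dx 1.8005771123429426 dy -0.05750922932973168
```

View pics/td2.png

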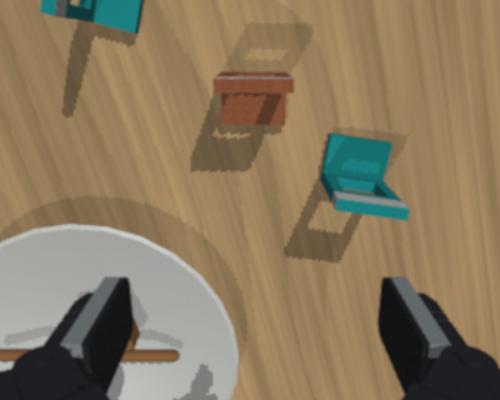

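```bash
python3 -m pendant '[0.6,-0.02,0,0.04,0.6,-0.02,0,0,0.61,-0.02,0,0,0,0,0.9,0,0,0,1,0,0,0,1,0,0,0,1,0,0,0,1,0,0,0,1,0,0,0,0.8,0]' 82 70 >/dev/null; python3 -m pendant '[0,0,0.6,0,0,0,0.35,0,0,0,0,0,0,0,0,0]' >/dev/null && python3 s.py && python3 -m pendant '[0,0,0,0,0,0,0,0,0,0,0,0,0,0,0,0,0,0,0,0]' 0 70 && python3 -m pendant '[0,0,-0.5,0,0,0,-0.8,0,0,0,-0.8,0,0,0,-0.8,0,0,0,-0.8,0,0,0,-0.8,0,0,0,-0.65,0,0,0,0,-1,0,0,0,-0.97,0,0,0,0]' && python3 -m pendant '[0.97,0.27,0,0,0.97,0.27,0,0,0.97,0.27,0,0,0.97,0.27,0,0,0.97,0.27,0,0,0.97,0.27,0,0,0.97,0.27,0,0,0.97,0.27,0,0,0.97,0.27,0,0,0.97,0.27,0,0]' && python3 -m pendant '[0.94,0.26,0,0,0.94,0.26,0,0,0,0,0,0,0,0,0,0,0,0,0,0]' >/dev/null; python3 s.py; python3 held.py .155; python3 hung.py
```

```text
t 35.6 tcp [ 0.4311 -0.3522  0.0508] yawy -15.06 w 0.0821 F [0.28 0.03 1.2 ] 0.0
time: 36.1
eef_pos: [0.4313, -0.3527, 0.0514]
tcp_rot: [0.794, 0.608, 0.0, 0.001]
contact_force: [0.4, 0.9, 5.9]
gripper_width: 0.0569
gripper_force: 73.5
time: 37.1
eef_pos: [0.4306, -0.3523, 0.2051]
tcp_rot: [0.726, 0.687, 0.0, 0.0]
contact_force: [-0.4, -0.2, -0.9]
gripper_width: 0.057
gripper_force: 74.5
time: 38.1
eef_pos: [0.5283, -0.0651, 0.2047]
tcp_rot: [0.728, 0.685, 0.0, 0.0]
contact_force: [-0.3, -0.4, -1.5]
gripper_width: 0.0567
gripper_force: 74.5
t 38.6 tcp [ 0.5465 -0.0115  0.2045] yawy -3.36 w 0.0569 F [ 0.19  0.17 -1.55] 74.5523951947689
tcp s -0.1704 w -0.0002 z 0.2045
top z 7337 [0.2422 0.2437] s of top [-0.1744 -0.1649]
z 0.155 478 front face s -0.1655 w [-0.0289  0.0278]
z 0.17 3251 front face s -0.1831 w [-0.0277  0.0264]
z 0.185 523 front face s -0.1656 w [-0.0293  0.0281]
z 0.2 647 front face s -0.1656 w [-0.0293  0.0281]
z 0.215 1381 front face s -0.1654 w [-0.0323  0.0322]
bar s -0.115 ztop 0.2101 w [-0.0087  0.0101]
bar s -0.105 ztop 0.2099 w [-0.0085  0.0105]
bar s -0.095 ztop 0.2033 w [-0.0086  0.0104]
bar s -0.085 ztop 0.2038 w [-0.0087  0.0104]
bar s -0.075 ztop 0.2044 w [-0.0088  0.0103]
bar s -0.065 ztop 0.2052 w [-0.0089  0.0102]
bar s -0.055 ztop 0.2275 w [-0.0122  0.0122]
wrist z 0.13 [(-86, 123), (-82, 145), (-78, 187), (-74, 189), (-70, 233), (-66, 259), (-62, 283), (-58, 321), (-54, 402)]
wrist z 0.14 [(-54, 120)]
wrist z 0.15 [(-54, 148)]
wrist z 0.16 [(-54, 298), (-50, 259), (-46, 99)]
wrist z 0.17 [(-54, 159), (-50, 36)]
wrist z 0.18 [(-54, 199)]
wrist z 0.19 [(-54, 215)]
wrist z 0.2 [(-106, 373), (-102, 538), (-98, 517), (-94, 556), (-90, 563), (-86, 599), (-82, 565), (-78, 591), (-74, 548), (-70, 487), (-66, 412), (-62, 370), (-58, 490)]
wrist z 0.21 [(-114, 111), (-110, 550), (-106, 203), (-58, 793)]
wrist z 0.22 [(-58, 1130)]
```

```bash
python3 -m pendant '[0.27,0.02,0,0,0.4,0,0,0,0.4,0,0,0,0.4,0,0,0,0.4,0,0,0,0.4,0,0,0,0.4,0,0,0,0.3,0,0,0,0.2,0,0,0,0,0,0,0]' && python3 -m pendant '[0,0,0,0,0,0,0.1,0,0,0,0.1,0,0,0,0.1,0,0,0,0.09,0,0,0,0,0,0,0,0,0]' && python3 held.py .3
```

```text
time: 39.75
eef_pos: [0.5528, 0.0848, 0.2044]
tcp_rot: [0.727, 0.687, -0.0, -0.0]
contact_force: [-0.6, -0.1, -1.9]
gripper_width: 0.0569
gripper_force: 74.6
time: 40.45
eef_pos: [0.5528, 0.084, 0.1927]
tcp_rot: [0.727, 0.687, -0.0, -0.0]
contact_force: [0.1, 0.3, 0.3]
gripper_width: 0.0569
gripper_force: 74.6
tcp s -0.0746 w 0.0009 z 0.1928
top z 7343 [0.2304 0.2319] s of top [-0.0788 -0.0692]
bar s -0.055 ztop 0.2299 w [-0.0125  0.0121]
bar s -0.045 ztop 0.2295 w [-0.0124  0.0124]
bar s -0.035 ztop 0.23 w [-0.0127  0.0071]
bar s -0.025 ztop 0.2295 w [-0.0124  0.0123]
```

```bash
python3 -m pendant '[0,0,0.03,0,0,0,0,0]' && python3 -m pendant '[0,0,0,0,0,0,0,0,0,0,0,0,0,0,0,0]' 66 && python3 -m pendant '[0,0,0,0,0,0,0,0,0,0,-0.3,0,0,0,-0.6,0,0,0,-1,0,0,0,-1,0,0,0,-1,0,0,0,-1,0,-0.5,0,0,0,-1,0,0,0]' 76 && python3 -m pendant '[-1,0,0,0,-1,0,0,0,-1,0,0,0,-1,0,0,0,-0.5,0,0,0,0,0,0,0,0,0,0,0,0,0,0,0,0,0,0,0]' && python3 s.py && python3 hung.py && python3 v.py v4
```

```text
time: 40.7
eef_pos: [0.5528, 0.084, 0.1919]
tcp_rot: [0.727, 0.687, -0.0, 0.0]
contact_force: [0.5, 0.3, -0.4]
gripper_width: 0.0571
gripper_force: 74.6
time: 41.1
eef_pos: [0.5529, 0.084, 0.1919]
tcp_rot: [0.727, 0.687, 0.0, 0.0]
contact_force: [-0.4, 0.7, -0.3]
gripper_width: 0.0656
gripper_force: 0.0
time: 42.1
eef_pos: [0.5507, 0.0397, 0.3399]
tcp_rot: [0.726, 0.688, 0.001, 0.001]
contact_force: [-1.2, -0.5, -0.2]
gripper_width: 0.0761
gripper_force: 0.0
time: 43.0
eef_pos: [0.5427, -0.0947, 0.3389]
tcp_rot: [0.726, 0.687, 0.0, -0.0]
contact_force: [0.2, -0.8, -0.2]
gripper_width: 0.0762
gripper_force: 0.0
t 43.0 tcp [ 0.5427 -0.0947  0.3389] yawy -3.19 w 0.0762 F [ 0.18 -0.83 -0.19] 0.0
side z 0.21 [(-82, 34)]
side z 0.22 [(-82, 27)]
side z 0.23 [(-86, 26)]
wrist z 0.14 [(-110, 75)]
wrist z 0.15 [(-110, 329), (-106, 362), (-102, 224), (-98, 214), (-94, 219), (-90, 238), (-86, 219)]
wrist z 0.19 [(-110, 48)]
wrist z 0.2 [(-114, 57), (-106, 71), (-102, 207), (-98, 82)]
wrist z 0.21 [(-114, 68), (-110, 213), (-106, 33)]
```

View pics/v4.png

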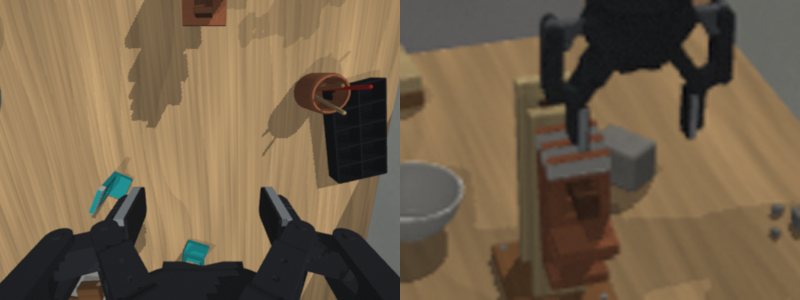

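All three hang and nest at (575,200). I'll move the arm clear and do a last check of the shoulder seating and stability.

```bash
python3 -m pendant '[-0.7,-0.5,0,0,-0.7,-0.5,0,0,-0.7,-0.5,0,0,-0.7,-0.5,0,0,0,0,0,0,0,0,0,0,0,0,0,0,0,0,0,0,0,0,0,0,0,0,0,0]' >/dev/null; python3 - <<'E'
from h import *
import pickle
u=np.array([.0553,.9985]);v=np.array([.9985,-.0553]);H=np.array([.5561,.1585])
cs={n:cam(n) for n in ('wrist','top','side')}; old=pickle.load(open('w3.pkl','rb'))
for n,c in (('old',old),('now',cs['wrist'])):
    P=cloud(c);z=P[...,2];d=P[...,:2]-H;s=d@u;w=d@v
    m=(c['range_z']>0)&(abs(w)<.012)&(z>.185)&(z<.218)&(s<-.095); print(n,'bar end s',np.percentile(s[m],[1,5]).round(4),'lip top',np.percentile(z[m],98).round(4))
cr=lambda c,u,v,w,h:cv2.resize(c['pixels'][v:v+h,u:u+w],(400,300),interpolation=cv2.INTER_CUBIC)
cv2.imwrite('pics/fin.png',np.hstack([cr(cs['top'],190,200,120,90),cr(cs['side'],250,140,100,75)]))
E
```

```text
old bar end s [-0.1128 -0.1122] lip top 0.2113Traceback (most recent call last):
  File "<stdin>", line 7, in <module>
    return _quantile_unchecked(
        a, q, axis, out, overwrite_input, method, keepdims, weights)
    return _ureduce(a,
                    func=_quantile_ureduce_func,
    ...<5 lines>...
                    overwrite_input=overwrite_input,
                    method=method)
    r = func(a, **kwargs)
    result = _quantile(arr,
                       quantiles=q,
    ...<2 lines>...
                       out=out,
                       weights=wgt)
    slices_having_nans = np.isnan(arr[-1, ...])
                                  ~~~^^^^^^^^^
IndexError: index -1 is out of bounds for axis 0 with size 0
```

The bar has left the wrist camera's field, so I'll step forward to bring it back into view.

```bash
python3 -m pendant '[0.8,0.5,0,0,0.8,0.5,0,0,0.8,0.5,0,0,0.8,0.5,0,0,0.8,0,0,0,0.5,0,0,0,0,0,0,0,0,0,0,0,0,0,0,0]' >/dev/null; python3 - <<'E'
from h import *
import pickle
u=np.array([.0553,.9985]);v=np.array([.9985,-.0553]);H=np.array([.5561,.1585])
cs={n:cam(n) for n in ('wrist','top','side')}
for n,c in (('now',cs['wrist']),):
    P=cloud(c);z=P[...,2];d=P[...,:2]-H;s=d@u;w=d@v
    m=(c['range_z']>0)&(abs(w)<.012)&(z>.185)&(z<.218)&(s<-.095); print(n,m.sum(),'bar end s',np.percentile(s[m],[1,5]).round(4),'lip top',np.percentile(z[m],98).round(4))
cr=lambda c,u,v,w,h:cv2.resize(c['pixels'][v:v+h,u:u+w],(400,300),interpolation=cv2.INTER_CUBIC)
cv2.imwrite('pics/fin.png',np.hstack([cr(cs['top'],190,200,120,90),cr(cs['side'],250,140,100,75)]))
E
```

```text
now 758 bar end s [-0.1128 -0.1122] lip top 0.2101
```

View pics/fin.png

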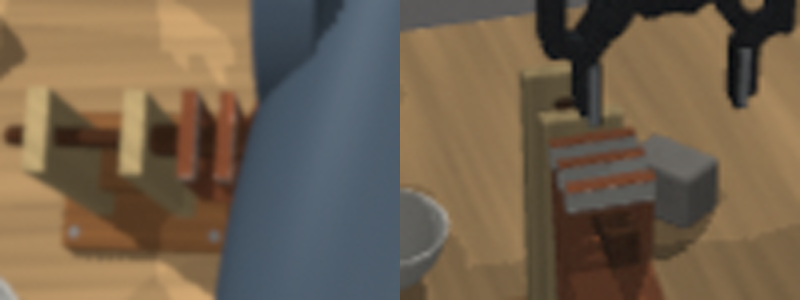

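The top panel shows the nose out past the back cheek at (15,135) and tiles on the bar at (190,135) and (228,140). The side panel shows three evenly nested tops at (600,170). The bar end hasn't moved, at s = -112.8 mm, so the shoulder is still home. Handing in.

```bash
python3 -c "
from rig import manip
print(manip.hand_in())"
```

```text
the job is handed in; nothing more can be done
None
```

The job is handed in: the hanger is through both holes with its shoulder home and its lip up, and tile_a, tile_c and tile_d (tile_b was absent) hang nested from tallest to shortest with their feet away from the bracket.

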